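# Clear the stack of forming blocks into their trays

### The job

Someone has piled the bench's forming blocks and the small pot into one stack. Take it apart from the top down, one thing at a time, and set each upright, as it stands now, flat on the floor of the tray made for it: the pot in the round tray, the brass cube in the small square one, the steel block in the large square one, the beech block in the oblong one. Tip nothing over, leave the dropper bottle standing where it is, and let go of everything.

Things in the scene. Friction and masses are not known exactly. Their poses are not given: they have to be found in the camera images.
- pot: small round open ceramic pot, cream, 48 mm in diameter, 26 mm high, about 0.1 kg, upright on top of the stack at the start. Origin: centre of its underside; z up; its yaw means nothing
- brass: brass doming cube, 45 x 45 x 45 mm, with a dark round hollow in its top, about 0.5 kg; second from the top of the stack, under the pot. Origin: centre of its underside, z up, x and y square to its sides
- steel: flat square polished steel bench block, 62 x 62 mm, 20 mm high, about 0.8 kg; third from the top, under the brass cube. Origin: centre of its underside, z up, x and y square to its sides
- wood: beech block, 55 mm along its x, 85 mm along its y, 38 mm high, about 0.12 kg; the lowest of the stack, standing on the bench. Origin: centre of its underside, z up
- tray_pot: fixed low tray, dark floor, bright aluminium rim, round recess 62 mm across (70 mm outside), for the pot; floor 3 mm above the bench; rim 4 mm thick, its top 7 mm above the bench. Origin: centre of its underside, on the bench, z up; its yaw means nothing. 7 mm play all round for the pot
- tray_brass: fixed low tray, dark floor, bright aluminium rim, square recess 61 x 61 mm (69 mm outside), the smallest square one, for the brass cube; floor 3 mm above the bench; rim 4 mm thick, its top 7 mm above the bench. Origin: centre of its underside, on the bench, z up; x and y square to its sides. 8 mm play each side for its own block
- tray_steel: fixed low tray, dark floor, bright aluminium rim, square recess 78 x 78 mm (86 mm outside), the larger square one, for the steel block; floor 3 mm above the bench; rim 4 mm thick, its top 7 mm above the bench. Origin: centre of its underside, on the bench, z up; x and y square to its sides. 8 mm play each side for its own block
- tray_wood: fixed low tray, dark floor, bright aluminium rim, oblong recess 71 mm along its x and 101 mm along its y (79 x 109 mm outside), for the beech block; floor 3 mm above the bench; rim 4 mm thick, its top 7 mm above the bench. Origin: centre of its underside, on the bench, z up; x and y along its sides. 8 mm play each side for its own block
- bottle: white plastic dropper bottle, 36 mm in diameter, 94 mm high, standing loose on the bench among the work; a bystander, to be left standing where it is. Origin: centre of its underside
Not all that is in view belongs to the job. Leave any blue look-alike of the wood alone.

How it is judged:
On the way, in this order (a step that is already met when the one before it is completed fails the run):
1. the pot is let go, flat in its own tray, and what lay below it is not yet in its tray (horizontal distance between pot and tray_pot below 0.012 m and z of pot in the frame of tray_pot below 0.005 m and angle between pot's own z axis and vertical below 0.06 rad and linear speed of pot below 0.02 m/s and contact force between pot and the fingers below 0.05 N), for 0.2 s.
2. the brass cube is let go, flat in its own tray, and what lay below it is not yet in its tray (horizontal distance between brass and tray_brass below 0.012 m and z of brass in the frame of tray_brass below 0.005 m and angle between brass's own z axis and vertical below 0.06 rad and linear speed of brass below 0.02 m/s and contact force between brass and the fingers below 0.05 N), for 0.2 s.
3. the steel block is let go, flat in its own tray, and what lay below it is not yet in its tray (horizontal distance between steel and tray_steel below 0.012 m and z of steel in the frame of tray_steel below 0.005 m and angle between steel's own z axis and vertical below 0.06 rad and linear speed of steel below 0.02 m/s and contact force between steel and the fingers below 0.05 N), for 0.2 s.
4. the beech block is let go, flat in its own tray (horizontal distance between wood and tray_wood below 0.012 m and z of wood in the frame of tray_wood below 0.005 m and angle between wood's own z axis and vertical below 0.06 rad and linear speed of wood below 0.02 m/s and contact force between wood and the fingers below 0.05 N), for 0.2 s.
At the end, for the whole second after the job is handed in: Pot, brass cube, steel block and beech block each stand upright (within 0.06 rad) in their own tray, centre within 12 mm of the tray's centre, underside on the tray's floor (less than 5 mm above the bench; the floor is at 3), at rest and released; the bottle stands within 30 mm of where it was (all of step 1 and all of step 2 and all of step 3 and all of step 4 and angle between bottle's own z axis and vertical below 0.1 rad and distance of bottle from where it was at the start of the episode below 0.03 m); the robot touches nothing.
It fails at once if the pot or one of the blocks is tipped over (angle between any of pot, brass, steel, wood's own z axis and vertical above 0.6 rad).
It fails at once if a block is lifted with the next thing still on it ((height (world z) of brass above 0.08 m and z of pot in the frame of brass between 0.03 and 0.06 m and horizontal distance between pot and brass below 0.03 m) or (height (world z) of steel above 0.06 m and z of brass in the frame of steel between 0.012 and 0.042 m and horizontal distance between brass and steel below 0.03 m) or (height (world z) of wood above 0.025 m and z of steel in the frame of wood between 0.025 and 0.055 m and horizontal distance between steel and wood below 0.03 m)).
It fails at once if the dropper bottle is knocked over or shoved away (angle between bottle's own z axis and vertical above 0.5 rad or distance of bottle from where it was at the start of the episode above 0.03 m).
It also fails if it takes over 112 s, if anything falls off the work surface, if the arm or the gripper's body presses on something with over 40 N, if the wrist force passes 120 N, or if a joint passes its speed limit or range.

### The arm

A 6-joint arm with a two-finger parallel gripper is mounted at the origin on a cart in front of the work surface, level with it; the furniture and walls round the work are solid. World frame = base frame: x ahead of the robot, y to its left, z up, the work surface at z = 0. Lengths are in m, angles in rad, forces in N, time in s.
With the tool pointing down it reaches from about 0.275 to 0.85 m from the base axis. Payload 19 kg.
Tool frame: the origin (TCP) lies midway between the tips of the shut fingers; the grasp point (between the pads) lies 19 mm behind it (robot.grip_depth is the distance from the TCP to the grasp point, in m); z points along the fingers, y is the line along which they close (so a half turn about z gives the same grasp; the last joint's range is limited). The gripper opens to 85 mm and grips with 20 to 120 N. Pads are 22 mm wide; open, the fingers measure 114 mm over their backs; the gripper's body (76 mm by 85 mm) begins 54 mm behind the grasp point. The pads swing forward as they close: fully open they stand 13 mm farther back than shut.
Start: joints at [-1.401, 0.15, 1.437, -0, 1.554, -0.134], TCP at [0.172, -0.549, 0.231] pointing down, gripper open.
Joint ranges: [-2.8, 2.8], [-0.68, 2.1], [0.12, 2.68], [-1.39, 4.53], [0.16, 2.79], [-2.81, 2.81]. Speed limits (rad/s): [1.89, 1.89, 2.22, 3.01, 3.01, 3.01].

### API

Orientations are given as a unit quaternion [x, y, z, w].
In Python, from bench import robot gives the robot as it stands.
- The arm moves only by the tool drive_tool, never from a script. Its argument "moves" is a list of rows, each a list of 6 numbers: the shift along the world's x, y, z in cm, then the turn, a rotation vector about the world's x, y, z in degrees. A call has 1 to 20 rows; each row is the pose to reach, as a shift and turn from the pose commanded when the call began; what a row does not reach only later rows make up. A row lasts 1/10 s, in which the tool goes at most 50 mm and 8.59 degrees, less where a joint would pass 70% of its speed; a pose out of reach is approached as far as the arm can. A call with a gripper value outside its range is refused whole. "gripper" is the opening, from -1 (shut) to 1 (fully open), set as the call begins (left out, the last holds). The fingers move at their own pace and stop on an object; the grip force is fixed at half the most. Time passes only in rows, so rows that repeat a pose let the fingers close. It gives the time, the measured TCP pose, the force, the opening and the grip force at its end, in the units of the state.
- robot.observe(): the state, without advancing time (a new reading comes with each control period).
- robot.snapshot(name): name is "scene" or "top" or "wrist"; returns a dict with "color" (420x560x3 uint8, red, green, blue), "vfov" (degrees; the focal length in pixels is half the picture's height over the tangent of half this angle, whatever the lens; pixels are square), "cx", "cy" (the principal point, pixels), "k1" (the pictures are not rectified: a ray, as slopes to the right and down, at radius r is drawn at 1 + k1 r^2 times it, then the intrinsics apply), "rvec" (rotation vector, rad) and "tvec" (3), from world to camera coordinates, as OpenCV has them. Camera axes: x right, y down, z forward; pixel columns grow to the right and rows downward; lengths in m; the calibration is good to about 2 mm. A picture is of the moment at which its call begins. There is no depth.
- robot.hand_in(): hands the job in; it is judged then, once.
The state is a dict: "time": time; "joint_positions": joint angles; "joint_velocities": joint speeds; "joint_efforts": joint torques, N m; "tcp_pos": TCP position; "tcp_rot": TCP orientation; "ft_force": force on the tool from outside, world axes, zero at the start; "moment": the same for the moment, N m; "gripper_width": opening from 0.0 (shut) to 1.0 (fully open); "grasp_force": force on a finger pad.
Only numpy, scipy, OpenCV 4.12 (cv2) and the standard library are available. Lean on these libraries where they do the work, as an engineer would, in place of code of your own. Each camera call takes 0.05 s, during which the arm holds its last target. There are 200 camera calls.

## Working session

There is one attempt and no reset: what is moved stays moved. The work goes in short steps, Python scripts to look and compute and a tool call to move; the robot and the scene stay as the last step left them, time stands still between calls to the robot, and variables do not carry over. Pictures are saved under pics/ and viewed, at most 14 in all, crops included, and the job is handed in when it is done.

Besides the shell and the picture viewer there is one more tool, called as name([rows], argument=value, ...), one row to a line, values as JSON. drive_tool: Moves the arm, as the interface text tells. Its arguments: {"type":"object","properties":{"moves":{"type":"array"},"gripper":{"type":"number"}},"required":["moves"]}

```bash
mkdir -p pics; cat > h.py <<'E'
import numpy as np, cv2
from bench import robot
def cam(s):
    f=s["color"].shape[0]/2/np.tan(np.radians(s["vfov"])/2)
    R=cv2.Rodrigues(np.array(s["rvec"],float))[0]; t=np.array(s["tvec"],float)
    return f,R,t
def ray(s,u,v):
    f,R,t=cam(s); d=np.array([(u-s["cx"])/f,(v-s["cy"])/f]); p=d.copy()
    for _ in range(20): p=d/(1+s["k1"]*(p@p))
    return -R.T@t, R.T@np.array([p[0],p[1],1])
def onz(s,u,v,z):
    c,d=ray(s,u,v); return (c+d*(z-c[2])/d[2])[:2]
def proj(s,P):
    f,R,t=cam(s); q=R@np.array(P)+t; p=q[:2]/q[2]; p=p*(1+s["k1"]*(p@p))
    return p*f+[s["cx"],s["cy"]]
def snap(n,save=None):
    s=robot.snapshot(n)
    if save: cv2.imwrite(f"pics/{save}.png",s["color"][:,:,::-1])
    return s
E
python3 - <<'E'
from h import *
import pickle
for n in ("scene","top"):
    s=snap(n,n+"0"); pickle.dump(s,open(n+"0.pkl","wb")); f,R,t=cam(s); print(n,f,-R.T@t,R[2],s["k1"])
print(robot.observe())
E
```

```text
scene 402.17065597715674 [0.22696547 0.47122402 0.66335702] [ 0.34350238 -0.70000139 -0.62610236] -0.04658528279670836
top 546.053116083308 [ 0.38349307 -0.14757094  1.21637625] [ 0.16063612 -0.00317184 -0.9870086 ] 0.030360843544590333
{'time': 0.1, 'joint_positions': array([-1.40098738e+00,  1.50940926e-01,  1.43790505e+00, -1.06378054e-05,
        1.55383145e+00, -1.33974926e-01]), 'joint_velocities': array([ 0.0001825 , -0.00144507, -0.00200416,  0.0022287 ,  0.000603  ,
        0.00025094]), 'joint_efforts': array([ 3.98365359e-03, -7.14375830e+01, -5.71795356e+01, -1.09742912e-04,
        7.19948075e-03, -4.44097282e-06]), 'tcp_pos': array([ 0.17195696, -0.548464  ,  0.23076386]), 'tcp_rot': array([ 9.88486422e-01,  1.51308625e-01, -1.50346015e-05, -5.42200997e-04]), 'ft_force': array([-0.36219275, -0.38440791,  0.19293123]), 'moment': array([ 0.02535737, -0.02614909, -0.02539815]), 'grasp_force': 0.0, 'gripper_width': 0.9996136263363635}
```

View pics/scene0.png

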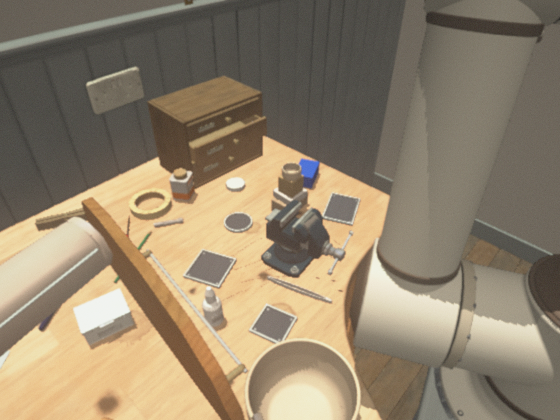

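View pics/top0.png

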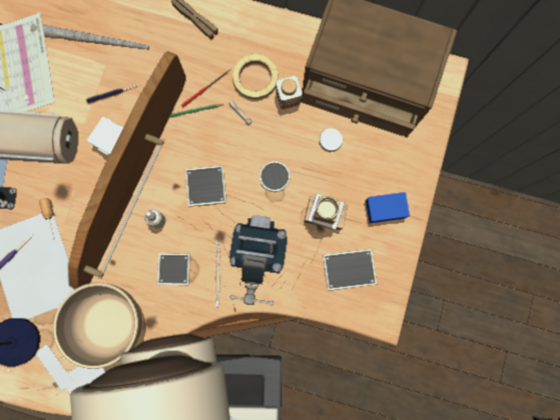

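The stack is at about (327,211) in the top view. Trays there: pot (274,177), steel (206,186), brass (174,269), wood (350,270). The bottle is at (154,219), a vise at (258,245) and the blue decoy at (388,208). Next I'll measure these.

```bash
cat > m.py <<'E'
from h import *
import pickle
s=pickle.load(open("top0.pkl","rb")); I=s["color"]; hsv=cv2.cvtColor(I,cv2.COLOR_RGB2HSV)
dark=((hsv[...,2]<95)).astype(np.uint8)
for n,(u,v) in dict(pot=(274,177),steel=(206,186),brass=(174,269),wood=(350,270)).items():
    m=np.zeros_like(dark); m[v-32:v+32,u-36:u+36]=dark[v-32:v+32,u-36:u+36]
    k,l,st,ce=cv2.connectedComponentsWithStats(m); i=l[v,u]
    if i==0: print(n,"miss",I[v,u]); continue
    c=max(cv2.findContours((l==i).astype(np.uint8),0,2)[0],key=cv2.contourArea)[:,0]
    P=np.array([onz(s,*p,.003) for p in c],np.float32)
    print(n,ce[i],cv2.minAreaRect(P*1000))
for n,u,v,z in (("pot",327,209,.132),("bottle",154,216,.08),("vise",258,245,.08),("blue",388,208,.04)): print(n,onz(s,u,v,z))
v=I[170:300,130:420]; cv2.imwrite("pics/c1.png",cv2.resize(v[:,:,::-1],(800,359),interpolation=2))
s=pickle.load(open("scene0.pkl","rb"));cv2.imwrite("pics/c2.png",cv2.resize(s["color"][140:300,220:370,::-1],(560,597),interpolation=2))
E
python3 m.py
```

```text
pot miss [99 98 96]
steel miss [98 98 95]
brass [171.31818182 271.5974026 ] ((437.6377868652344, 74.90179443359375), (54.79644775390625, 53.68385314941406), 1.1437714099884033)
wood miss [99 99 97]
pot [ 0.55702163 -0.25158472]
bottle [0.54266589 0.10625291]
vise [ 0.48629088 -0.11319199]
blue [ 0.57682832 -0.39343735]
```

```bash
sleep 3
```

```text
(no output)
```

View pics/c1.png

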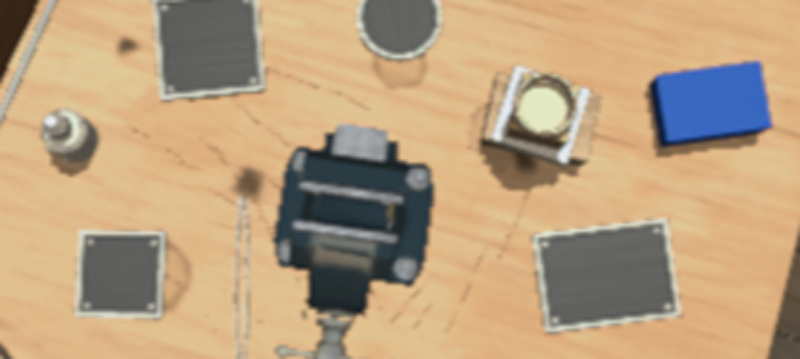

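View pics/c2.png

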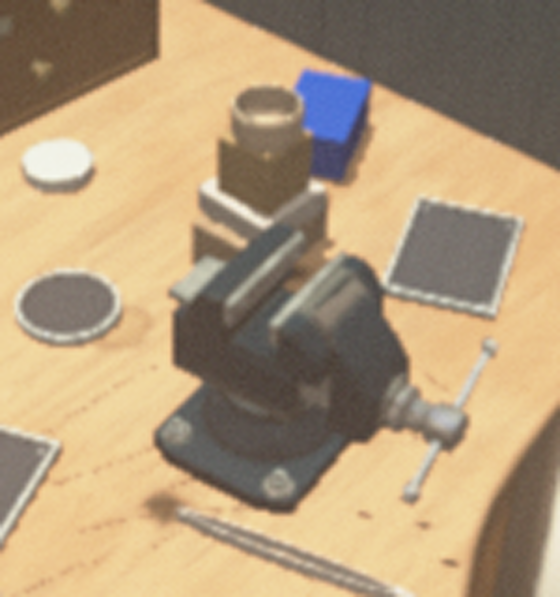

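```bash
cat > m2.py <<'E'
from h import *
import pickle
s=pickle.load(open("top0.pkl","rb")); q=pickle.load(open("scene0.pkl","rb")); I=s["color"]; hsv=cv2.cvtColor(I,cv2.COLOR_RGB2HSV)
dark=((hsv[...,2]<125)&(hsv[...,1]<45)).astype(np.uint8)
for n,(u,v) in dict(pot=(274,177),steel=(206,186),brass=(174,269),wood=(350,270)).items():
    m=np.zeros_like(dark); m[v-32:v+32,u-36:u+36]=dark[v-32:v+32,u-36:u+36]
    m=cv2.morphologyEx(m,cv2.MORPH_CLOSE,np.ones((3,3),np.uint8))
    k,l,st,ce=cv2.connectedComponentsWithStats(m); i=l[v,u]
    c=max(cv2.findContours((l==i).astype(np.uint8),0,2)[0],key=cv2.contourArea)[:,0]
    P=np.array([onz(s,*p,.003) for p in c],np.float32)
    print(n,ce[i],cv2.minAreaRect(P*1000))
def tri(a,b):
    c1,d1=ray(s,*a); c2,d2=ray(q,*b)
    x=np.linalg.lstsq(np.c_[d1,-d2],c2-c1,rcond=None)[0]
    p1=c1+d1*x[0];p2=c2+d2*x[1]; return ((p1+p2)/2).round(3),np.linalg.norm(p1-p2).round(3)
for n,a,b in (("board far top",(175,53),(88,201)),("board far top2",(183,62),(103,207)),("rod far",(161,141),(149,253)),("rod near",(97,271),(240,366)),
 ("bottle top",(150,213),(209,290)),("vise jaw L",(234,237),(266,230)),("pot",(327,209),(291,168))): print(n,tri(a,b))
E
python3 m2.py
```

```text
pot [274.37358491 175.63207547] ((652.2584228515625, -144.2025146484375), (58.072845458984375, 56.84674072265625), 1.2693562507629395)
steel [205.07241063 184.94775435] ((626.7060546875, 12.331146240234375), (75.91659545898438, 76.42224884033203), 6.948583602905273)
brass [173.17122302 268.5971223 ] ((436.5482177734375, 74.96196746826172), (56.974430084228516, 58.233951568603516), 1.1434587240219116)
wood [349.62756598 269.07258065] ((444.388916015625, -314.47216796875), (68.09793853759766, 99.15377044677734), 7.9561662673950195)
board far top (array([0.881, 0.07 , 0.134]), np.float64(0.001))
board far top2 (array([0.868, 0.054, 0.112]), np.float64(0.006))
rod far (array([0.702, 0.098, 0.091]), np.float64(0.001))
rod near (array([0.424, 0.214, 0.085]), np.float64(0.004))
bottle top (array([0.548, 0.114, 0.084]), np.float64(0.0))
vise jaw L (array([ 0.511, -0.059,  0.103]), np.float64(0.026))
pot (array([ 0.56 , -0.251,  0.127]), np.float64(0.005))
```

drive_tool([
  [4,3,5,5,0,0],
  [8,6,10,0,0,10],
  [12,9,10,0,0,18],
  [16,12,10,0,0,26],
  [20,15,10,0,0,34],
  [24,18,10,0,0,42],
  [28,21.5,10,0,0,50],
  [32,24.5,10,0,0,58],
  [36,28,10,0,0,62.6],
  [38.5,29.7,10,0,0,62.6],
  [38.5,29.7,10,0,0,62.6],
  [38.5,29.7,10,0,0,62.6],
], gripper=1)

```text
time: 1.3
tcp_pos: [0.5588, -0.2495, 0.3302]
tcp_rot: [0.765, 0.644, -0.0, -0.001]
ft_force: [0.3, 0.0, 0.2]
gripper_width: 1.0
grasp_force: 0.0
```

```bash
python3 - <<'E'
from h import *
import pickle
for n in("wrist","top"):
    s=snap(n,n+"1"); pickle.dump(s,open(n+"1.pkl","wb"))
o=robot.observe(); print(o["tcp_pos"],o["tcp_rot"],o["time"])
s=pickle.load(open("wrist1.pkl","rb")); f,R,t=cam(s); print(f,-R.T@t,R[2],R[0])
E
```

```text
[ 0.55697763 -0.25150349  0.33077722] [ 7.65743887e-01  6.43145413e-01 -2.78283561e-04 -4.47811867e-04] 1.4
307.8936358176729 [ 0.57316463 -0.1713723   0.4723556 ] [-0.05350199 -0.30303201 -0.95147735] [ 0.98535866 -0.17049069 -0.00110829]
```

View pics/wrist1.png

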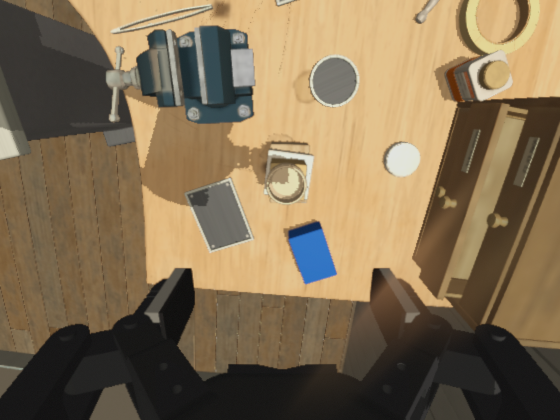

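```bash
python3 - <<'E'
import cv2,numpy as np
a=cv2.imread("pics/wrist1.png")[130:220,250:330]; b=cv2.imread("pics/top0.png")[185:245,295:360]
a=cv2.resize(a,(400,450),interpolation=2); b=cv2.resize(b,(400,370),interpolation=2)
o=np.zeros((450,800,3),np.uint8); o[:,:400]=a; o[:370,400:]=b; cv2.imwrite("pics/z1.png",o)
E
```

```text
(no output)
```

View pics/z1.png

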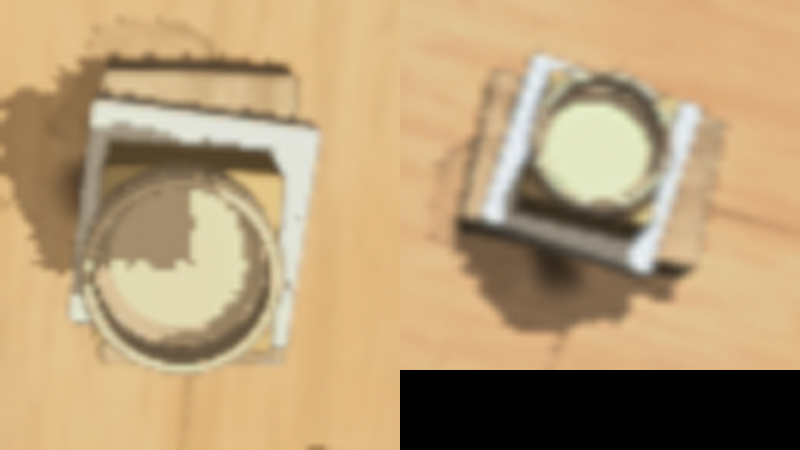

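```bash
python3 - <<'E'
from h import *
import pickle
w=pickle.load(open("wrist1.pkl","rb"));s=pickle.load(open("top0.pkl","rb"))
print(onz(w,286.5,183.8,.129),onz(s,327.8,208.5,.129))
E
```

```text
[ 0.56458412 -0.24988051] [ 0.55855768 -0.25347999]
```

```bash
cat >> h.py <<'E'
def ell(s,z,u,v,r,lo,hi):
    """largest blob in HSV range near (u,v) -> centre on plane z"""
    h=cv2.cvtColor(s["color"],cv2.COLOR_RGB2HSV); m=cv2.inRange(h,lo,hi)
    k=np.zeros_like(m); cv2.circle(k,(u,v),r,255,-1); m&=k
    c=max(cv2.findContours(m,0,2)[0],key=cv2.contourArea)
    P=np.array([onz(s,*p,z) for p in cv2.convexHull(c)[:,0]],np.float32)
    return cv2.minEnclosingCircle(P*1000), cv2.minAreaRect(P*1000)
E
python3 - <<'E'
from h import *
import pickle
o=robot.observe(); print(o["tcp_pos"])
w=snap("wrist","wrist2");t=snap("top","top2"); pickle.dump((w,t),open("w2.pkl","wb"))
G=((0,0,40),(179,50,130))
print("tray w",ell(w,.003,333,81,24,*G)); print("tray t",ell(pickle.load(open("top0.pkl","rb")),.003,274,176,15,*G))
print("woodtray w",ell(w,.003,220,215,45,*G))
print("steel? ",ell(w,.038+.02,290,180,36,(0,0,180),(179,40,255)))
h=cv2.resize(w["color"][130:220,250:330,::-1],(533,600),interpolation=2); cv2.imwrite("pics/z2.png",h)
E
```

```text
[ 0.55697763 -0.25150349  0.33077722]
tray w (((653.2338256835938, -142.41244506835938), 30.543468475341797), ((652.716552734375, -143.1295928955078), (57.61780548095703, 60.58082962036133), 48.47538757324219))
tray t (((652.2733764648438, -143.6119384765625), 30.106637954711914), ((652.25439453125, -144.17416381835938), (58.480220794677734, 58.62444305419922), 46.71553421020508))
woodtray w (((444.5236511230469, -313.0242614746094), 60.38939666748047), ((444.68768310546875, -312.7139892578125), (71.3160629272461, 102.08165740966797), 8.328306198120117))
steel?  (((568.7744750976562, -254.08717346191406), 40.414276123046875), ((584.4739990234375, -245.00340270996094), (44.54073715209961, 80.68384552001953), 29.915620803833008))
```

View pics/z2.png

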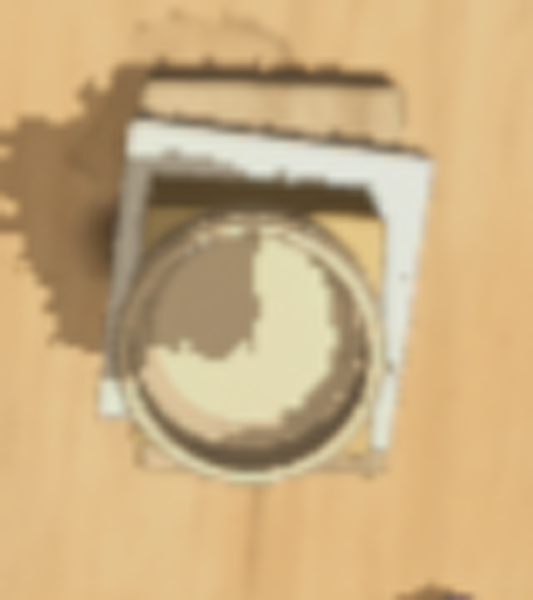

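```bash
python3 - <<'E'
from h import *
import pickle
w,t=pickle.load(open("w2.pkl","rb"))
g=lambda x,y,z: onz(w,250+x/6.66-.4,130+y/6.667-.4,z)
print("pot",g(252,348,.129))
for n,z,C in (("brass",.103,[(150,205),(385,213),(384,472),(136,468)]),("steel",.058,[(130,122),(432,155),(385,450),(98,418)])):
    P=np.array([g(x,y,z) for x,y in C]); print(n,P.mean(0),[ (np.linalg.norm(e).round(3),np.degrees(np.arctan2(e[1],e[0])).round(1)) for e in np.roll(P,-1,0)-P])
G=((0,0,40),(179,50,130))
E
```

```text
pot [ 0.56423089 -0.25004116]
brass [ 0.56599829 -0.25510296] [(np.float64(0.042), np.float64(-11.9)), (np.float64(0.049), np.float64(-98.8)), (np.float64(0.047), np.float64(169.1)), (np.float64(0.049), np.float64(76.4))]
steel [ 0.56663245 -0.25414677] [(np.float64(0.061), np.float64(-16.1)), (np.float64(0.062), np.float64(-107.3)), (np.float64(0.06), np.float64(163.5)), (np.float64(0.061), np.float64(73.1))]
```

drive_tool([
  [0.6,0,-4,0,0,0],
  [0.6,0,-8,0,0,0],
  [0.6,0,-12,0,0,0],
  [0.6,0,-16,0,0,0],
  [0.6,0,-19,0,0,0],
  [0.6,0,-21.5,0,0,0],
  [0.6,0,-23,0,0,0],
  [0.6,0,-23.4,0,0,0],
  [0.6,0,-23.4,0,0,0],
  [0.6,0,-23.4,0,0,0],
])

```text
time: 2.5
tcp_pos: [0.5634, -0.2522, 0.0987]
tcp_rot: [0.766, 0.643, 0.0, 0.001]
ft_force: [-0.0, -0.1, -0.2]
gripper_width: 0.998
grasp_force: 0.0
```

drive_tool([
  [0,0,0,0,0,0],
  [0,0,0,0,0,0],
  [0,0,0,0,0,0],
  [0,0,0,0,0,0],
  [0,0,0,0,0,0],
  [0,0,0,0,0,0],
  [0,0,0,0,0,0],
  [0,0,0,0,0,0],
  [0,0,0,0,0,0],
  [0,0,0,0,0,0],
], gripper=-1)

```text
time: 3.5
tcp_pos: [0.5637, -0.2519, 0.0982]
tcp_rot: [0.766, 0.643, 0.0, 0.001]
ft_force: [2.9, 0.3, 6.5]
gripper_width: 0.532
grasp_force: 61.5
```

```bash
python3 - <<'E'
from h import *
import numpy as np
w=snap("wrist");s=snap("scene")
print(proj(w,(.563,-.251,.129)),proj(s,(.563,-.251,.12)))
u,v=proj(s,(.563,-.251,.11)).astype(int); u2,v2=proj(w,(.563,-.251,.11)).astype(int)
a=cv2.resize(w["color"][max(0,v2-80):,max(0,u2-90):u2+90][:180],(400,400),interpolation=2); b=cv2.resize(s["color"][v-40:v+40,u-40:u+40],(400,400),interpolation=2)
cv2.imwrite("pics/g1.png",np.hstack([a,b])[:,:,::-1])
E
```

```text
[278.34682519 306.48553085] [290.95442683 170.45926066]
```

View pics/g1.png

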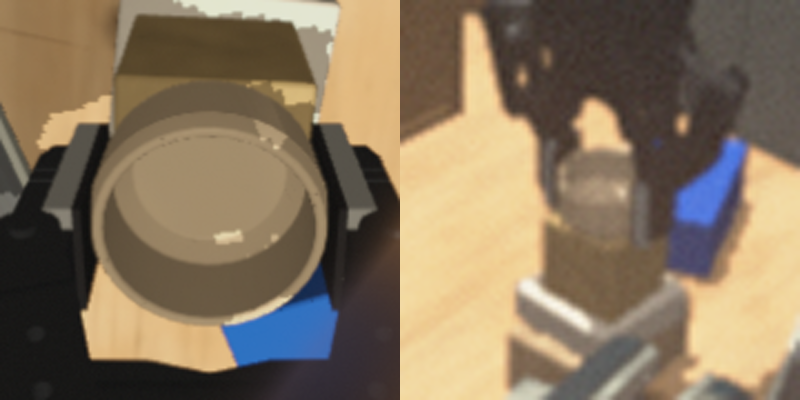

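drive_tool([
  [0,0,0,0,0,0],
  [0,0,0,0,0,0],
  [0,0,0.7,0,0,0],
  [0,0,0.7,0,0,0],
  [0,0,0.7,0,0,0],
], gripper=0.5)

```text
time: 4.1
tcp_pos: [0.5631, -0.2517, 0.1046]
tcp_rot: [0.766, 0.643, 0.0, 0.0]
ft_force: [-0.1, 0.6, 0.8]
gripper_width: 0.748
grasp_force: 0.0
```

drive_tool([
  [0,0,0,0,0,0],
  [0,0,0,0,0,0],
  [0,0,0,0,0,0],
  [0,0,0,0,0,0],
  [0,0,0,0,0,0],
  [0,0,0,0,0,0],
  [0,0,0,0,0,0],
], gripper=-1)

```text
time: 4.8
tcp_pos: [0.5631, -0.2517, 0.1047]
tcp_rot: [0.766, 0.643, 0.0, 0.0]
ft_force: [-0.7, 0.5, 5.9]
gripper_width: 0.529
grasp_force: 61.8
```

drive_tool([
  [0,0,0.5,0,0,0],
  [0,0,1,0,0,0],
  [0,0,1.5,0,0,0],
  [0,0,1.5,0,0,0],
  [0,0,1.5,0,0,0],
])

```text
time: 5.3
tcp_pos: [0.563, -0.2516, 0.1193]
tcp_rot: [0.766, 0.643, 0.0, 0.0]
ft_force: [-0.4, -0.4, -1.2]
gripper_width: 0.528
grasp_force: 61.4
```

```bash
python3 - <<'E'
from h import *
print(robot.observe()["ft_force"])
s=snap("scene"); w=snap("wrist")
b=cv2.resize(s["color"][130:210,250:330],(400,400),interpolation=2); a=cv2.resize(w["color"][180:360,190:370],(400,400),interpolation=2)
cv2.imwrite("pics/g2.png",np.hstack([a,b])[:,:,::-1])
E
```

```text
[-0.37360893 -0.36607426 -1.17147785]
```

View pics/g2.png

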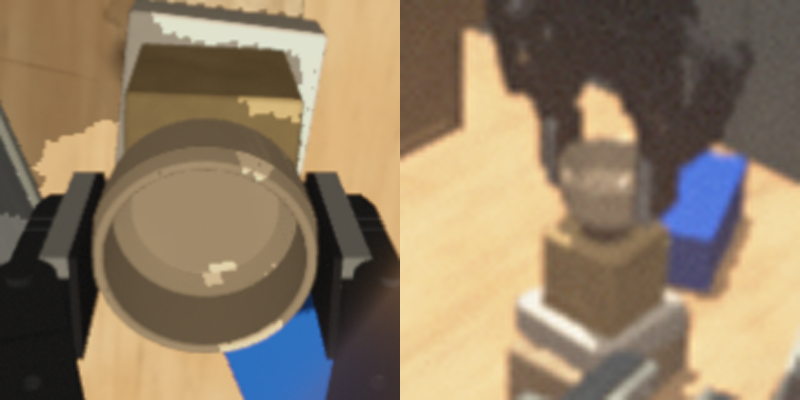

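drive_tool([
  [0,0,3,0,0,0],
  [0,0,6,0,0,0],
  [2,2.4,6,0,0,0],
  [5,6,6,0,0,0],
  [8,9.6,6,0,0,0],
  [9,10.8,5,0,0,0],
  [9,10.8,2,0,0,0],
  [9,10.8,-2,0,0,0],
  [9,10.8,-6,0,0,0],
  [9,10.8,-9,0,0,0],
  [9,10.8,-10.4,0,0,0],
  [9,10.8,-11,0,0,0],
  [9,10.8,-11.3,0,0,0],
  [9,10.8,-11.3,0,0,0],
  [9,10.8,-11.3,0,0,0],
])

```text
time: 6.9
tcp_pos: [0.6536, -0.1439, 0.0077]
tcp_rot: [0.766, 0.643, 0.0, 0.001]
ft_force: [0.1, 0.0, -0.9]
gripper_width: 0.528
grasp_force: 61.8
```

drive_tool([
  [0,0,0,0,0,0],
  [0,0,-0.1,0,0,0],
  [0,0,-0.2,0,0,0],
  [0,0,-0.2,0,0,0],
  [0,0,-0.2,0,0,0],
])

```text
time: 7.4
tcp_pos: [0.6532, -0.1437, 0.0047]
tcp_rot: [0.766, 0.643, 0.0, 0.0]
ft_force: [-1.1, 0.4, 5.9]
gripper_width: 0.531
grasp_force: 63.5
```

Touching down. Release and rise, then check.

drive_tool([
  [0,0,0,0,0,0],
  [0,0,0,0,0,0],
  [0,0,0,0,0,0],
  [0,0,0.5,0,0,0],
  [0,0,2,0,0,0],
  [0,0,5,0,0,0],
  [0,0,9,0,0,0],
  [0,0,14,0,0,0],
  [0,0,19,0,0,0],
  [-3,-4,23,0,0,0],
  [-6,-8,26,0,0,0],
  [-9,-11,26,0,0,0],
  [-9,-11,26,0,0,0],
  [-9,-11,26,0,0,0],
  [-9,-11,26,0,0,0],
], gripper=1)

```text
time: 8.9
tcp_pos: [0.5632, -0.2532, 0.2647]
tcp_rot: [0.766, 0.643, 0.0, 0.0]
ft_force: [0.4, -0.3, -0.4]
gripper_width: 0.997
grasp_force: 0.0
```

```bash
python3 - <<'E'
from h import *
import pickle
print(robot.observe()["tcp_pos"])
w=snap("wrist");pickle.dump(w,open("w3.pkl","wb")); I=w["color"]
u,v=proj(w,(.565,-.254,.103)).astype(int); print(u,v)
a=cv2.resize(I[v-45:v+45,u-40:u+40],(533,600),interpolation=2)
p=proj(w,(.6525,-.1437,.003)).astype(int); print(p)
x0=max(0,p[0]-30);y0=max(0,p[1]-40); b=cv2.resize(I[y0:y0+60,x0:x0+60],(260,260),interpolation=2); print(x0,y0)
o=np.zeros((600,793,3),np.uint8);o[:,:533]=a;o[:260,533:]=b; cv2.imwrite("pics/z3.png",o[:,:,::-1])
E
```

```text
[ 0.56317682 -0.25319304  0.2647441 ]
282 193
[337  74]
307 34
```

View pics/z3.png

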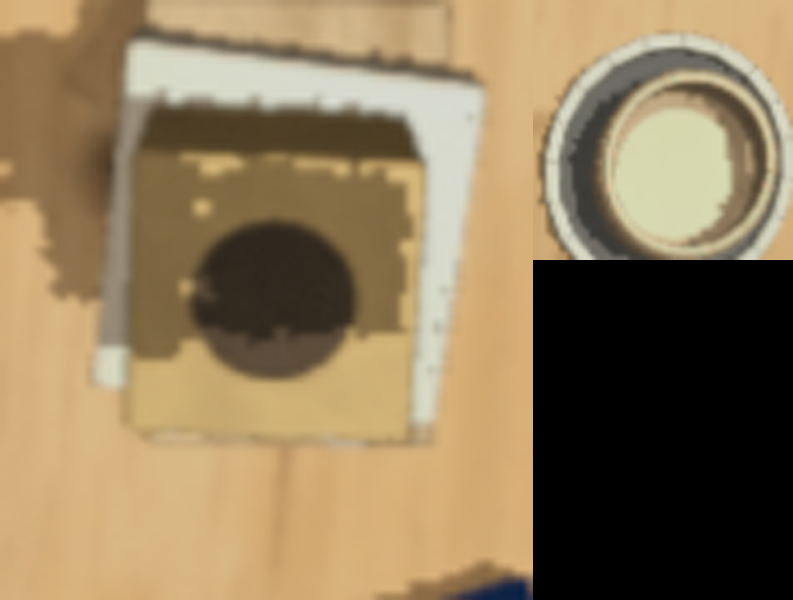

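```bash
python3 - <<'E'
from h import *
import pickle
w=pickle.load(open("w3.pkl","rb"))
print("pot",onz(w,343.2-.4,71.6-.4,.029))
g=lambda x,y,z: onz(w,242+x/6.667-.4,148+y/6.667-.4,z)
for n,z,C in (("brass",.103,[(134,152),(425,160),(412,440),(126,428)]),("hollow",.103,[(273,300)]*4),("steel",.058,[(130,42),(484,84),(432,435),(95,385)])):
    P=np.array([g(x,y,z) for x,y in C]); print(n,P.mean(0),[ (np.linalg.norm(e).round(3),np.degrees(np.arctan2(e[1],e[0])).round(1)) for e in np.roll(P,-1,0)-P])
E
```

```text
pot [ 0.65380112 -0.14349929]
brass [ 0.56497785 -0.25276138] [(np.float64(0.044), np.float64(-11.6)), (np.float64(0.044), np.float64(-101.3)), (np.float64(0.045), np.float64(167.4)), (np.float64(0.043), np.float64(77.2))]
hollow [ 0.56473031 -0.25305626] [(np.float64(0.0), np.float64(0.0)), (np.float64(0.0), np.float64(0.0)), (np.float64(0.0), np.float64(0.0)), (np.float64(0.0), np.float64(0.0))]
steel [ 0.56676576 -0.25456669] [(np.float64(0.06), np.float64(-16.8)), (np.float64(0.063), np.float64(-106.7)), (np.float64(0.061), np.float64(161.1)), (np.float64(0.061), np.float64(73.0))]
```

drive_tool([
  [0.2,0,-4,0,0,-2],
  [0.2,0,-8,0,0,-2],
  [0.2,0,-12,0,0,-2],
  [0.2,0,-15,0,0,-2],
  [0.2,0,-17.5,0,0,-2],
  [0.2,0,-19.2,0,0,-2],
  [0.2,0,-20,0,0,-2],
  [0.2,0,-20,0,0,-2],
  [0.2,0,-20,0,0,-2],
])

```text
time: 9.85
tcp_pos: [0.5656, -0.2534, 0.065]
tcp_rot: [0.777, 0.63, 0.0, 0.0]
ft_force: [-0.3, 1.0, -0.7]
gripper_width: 1.0
grasp_force: 0.0
```

drive_tool([
  [0,0,0,0,0,0],
  [0,0,0,0,0,0],
  [0,0,0,0,0,0],
  [0,0,0,0,0,0],
  [0,0,0,0,0,0],
  [0,0,0,0,0,0],
  [0,0,0,0,0,0],
  [0,0,0,0,0,0],
], gripper=-1)

```text
time: 10.65
tcp_pos: [0.5652, -0.2538, 0.065]
tcp_rot: [0.777, 0.629, 0.0, 0.0]
ft_force: [-1.5, 0.9, 6.1]
gripper_width: 0.518
grasp_force: 62.7
```

drive_tool([
  [0,0,0.3,0,0,0],
  [0,0,1,0,0,0],
  [0,0,3,0,0,0],
  [0,0,6,0,0,0],
  [0,0,10,0,0,0],
  [0,0,12,0,0,0],
  [0,0,12,0,0,0],
  [0,0,12,0,0,0],
])

```text
time: 11.45
tcp_pos: [0.5647, -0.2535, 0.1834]
tcp_rot: [0.777, 0.629, -0.0, -0.0]
ft_force: [0.1, 0.7, -5.5]
gripper_width: 0.518
grasp_force: 62.5
```

drive_tool([
  [-1,2.5,1,0,0,1],
  [-2.5,6.5,1,0,0,3],
  [-4,10.5,1,0,0,5],
  [-5.6,14.5,1,0,0,7],
  [-7.2,18.5,1,0,0,9],
  [-8.8,22.5,1,0,0,11],
  [-10.3,26.5,1,0,0,13],
  [-11.8,30.3,0,0,0,13],
  [-12.8,32.9,0,0,0,13],
  [-12.8,32.9,-3,0,0,13],
  [-12.8,32.9,-7,0,0,13],
  [-12.8,32.9,-11,0,0,13],
  [-12.8,32.9,-14,0,0,13],
  [-12.8,32.9,-15.8,0,0,13],
  [-12.8,32.9,-16.7,0,0,13],
  [-12.8,32.9,-17.2,0,0,13],
  [-12.8,32.9,-17.2,0,0,13],
  [-12.8,32.9,-17.2,0,0,13],
])

```text
time: 13.25
tcp_pos: [0.4373, 0.0753, 0.0129]
tcp_rot: [0.701, 0.713, 0.0, 0.0]
ft_force: [-0.4, 0.1, -4.0]
gripper_width: 0.515
grasp_force: 62.8
```

drive_tool([
  [0,0,-0.1,0,0,0],
  [0,0,-0.2,0,0,0],
  [0,0,-0.2,0,0,0],
  [0,0,-0.2,0,0,0],
])

```text
time: 13.65
tcp_pos: [0.437, 0.0753, 0.0104]
tcp_rot: [0.701, 0.713, 0.0, 0.0]
ft_force: [-0.5, 0.0, -4.0]
gripper_width: 0.519
grasp_force: 62.8
```

drive_tool([
  [0,0,-0.1,0,0,0],
  [0,0,-0.15,0,0,0],
  [0,0,-0.15,0,0,0],
  [0,0,-0.15,0,0,0],
])

```text
time: 14.05
tcp_pos: [0.4371, 0.0754, 0.01]
tcp_rot: [0.701, 0.713, 0.0, 0.0]
ft_force: [-12.9, -0.9, 25.3]
gripper_width: 0.517
grasp_force: 66.6
```

drive_tool([
  [0,0,0,0,0,0],
  [0,0,0,0,0,0],
  [0,0,0,0,0,0],
  [0,0,0.5,0,0,0],
  [0,0,2,0,0,0],
  [0,0,5,0,0,0],
  [0,0,10,0,0,0],
  [0,0,15,0,0,0],
  [0,0,20,0,0,-2],
  [0,0,24,0,0,-3],
  [0,0,24,0,0,-3],
], gripper=1)

```text
time: 15.15
tcp_pos: [0.4384, 0.0754, 0.2545]
tcp_rot: [0.719, 0.694, 0.003, 0.003]
ft_force: [0.5, -0.2, -1.0]
gripper_width: 1.002
grasp_force: 0.0
```

drive_tool([
  [1.6,-4,0,0,0,-2],
  [3.2,-8,0,0,0,-4],
  [4.8,-12,0,0,0,-6],
  [6.4,-16.5,0,0,0,-8],
  [8,-21,0,0,0,-10],
  [9.8,-25,0,0,0,-12],
  [11.4,-29,0,0,0,-14.5],
  [12.9,-33,0,0,0,-14.5],
  [12.9,-33,0,0,0,-14.5],
  [12.9,-33,0,0,0,-14.5],
  [12.9,-33,0,0,0,-14.5],
])

```text
time: 16.25
tcp_pos: [0.5658, -0.2539, 0.2487]
tcp_rot: [0.801, 0.599, -0.0, -0.0]
ft_force: [-0.1, 0.4, 1.1]
gripper_width: 1.003
grasp_force: 0.0
```

```bash
python3 - <<'E'
from h import *
import pickle
print(robot.observe()["tcp_pos"])
w=snap("wrist");t=snap("top");pickle.dump((w,t),open("w4.pkl","wb")); I=w["color"]
u,v=proj(w,(.565,-.254,.058)).astype(int); print(u,v)
a=cv2.resize(I[v-45:v+45,u-40:u+40],(533,600),interpolation=2)
p=proj(t,(.4365,.075,.003)).astype(int); x0,y0=p-30;print(x0,y0); b=cv2.resize(t["color"][y0:y0+60,x0:x0+60],(260,260),interpolation=2)
o=np.zeros((600,793,3),np.uint8);o[:,:533]=a;o[:260,533:]=b; cv2.imwrite("pics/z4.png",o[:,:,::-1])
E
```

```text
[ 0.56576142 -0.25391908  0.24868757]
280 186
142 238
```

View pics/z4.png

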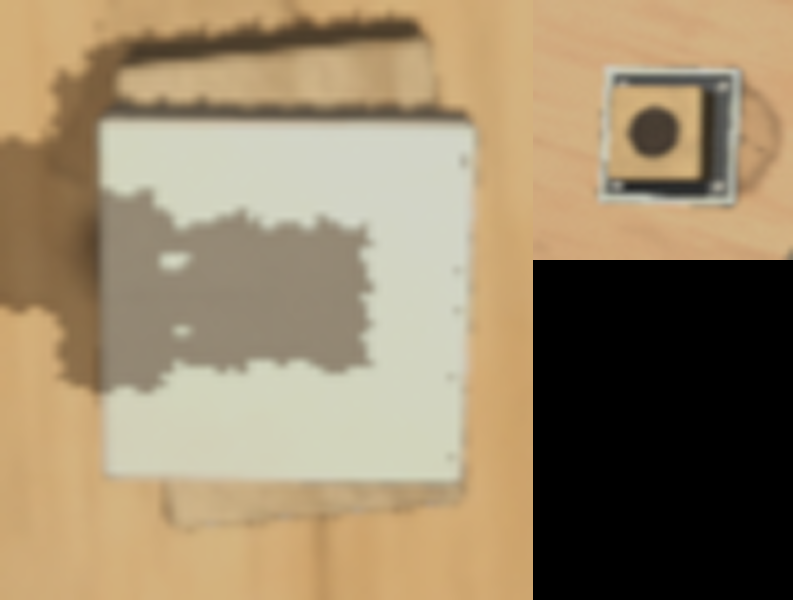

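```bash
python3 - <<'E'
from h import *
import pickle
w,t=pickle.load(open("w4.pkl","rb"))
print("brass",onz(t,142+125/4.333-.4,238+132/4.333-.4,.048))
g=lambda x,y,z: onz(w,240+x/6.667-.4,141+y/6.667-.4,z)
for n,z,C in (("steel",.058,[(100,120),(473,118),(462,482),(106,478)]),("wood",.038,[(118,65),(430,38),(465,497),(172,525)])):
    P=np.array([g(x,y,z) for x,y in C]); print(n,P.mean(0),[ (np.linalg.norm(e).round(3),np.degrees(np.arctan2(e[1],e[0])).round(1)) for e in np.roll(P,-1,0)-P])
E
```

```text
brass [0.43634497 0.07222478]
steel [ 0.56696635 -0.25400507] [(np.float64(0.06), np.float64(-16.2)), (np.float64(0.062), np.float64(-106.6)), (np.float64(0.061), np.float64(162.8)), (np.float64(0.061), np.float64(73.0))]
wood [ 0.56835788 -0.25652177] [(np.float64(0.053), np.float64(-11.6)), (np.float64(0.083), np.float64(-100.8)), (np.float64(0.054), np.float64(169.3)), (np.float64(0.083), np.float64(78.9))]
```

drive_tool([
  [0.1,0,-4,0,0,0],
  [0.1,0,-8,0,0,0],
  [0.1,0,-12,0,0,0],
  [0.1,0,-16,0,0,0],
  [0.1,0,-19,0,0,0],
  [0.1,0,-20.8,0,0,0],
  [0.1,0,-21.5,0,0,0],
  [0.1,0,-21.5,0,0,0],
  [0.1,0,-21.5,0,0,0],
])

```text
time: 17.25
tcp_pos: [0.5676, -0.2546, 0.0352]
tcp_rot: [0.801, 0.599, 0.0, 0.001]
ft_force: [0.3, -0.8, 0.5]
gripper_width: 1.006
grasp_force: 0.0
```

drive_tool([
  [0,0,0,0,0,0],
  [0,0,0,0,0,0],
  [0,0,0,0,0,0],
  [0,0,0,0,0,0],
  [0,0,0,0,0,0],
  [0,0,0,0,0,0],
  [0,0,0,0,0,0],
], gripper=-1)

```text
time: 17.95
tcp_pos: [0.5674, -0.2548, 0.0352]
tcp_rot: [0.801, 0.598, 0.0, 0.001]
ft_force: [-2.7, 1.2, 8.9]
gripper_width: 0.708
grasp_force: 64.9
```

drive_tool([
  [0,0,0.3,0,0,0],
  [0,0,0.8,0,0,0],
  [0,0,1.2,0,0,0],
  [0,0,1.2,0,0,0],
  [0,0,1.2,0,0,0],
])

```text
time: 18.45
tcp_pos: [0.5669, -0.2546, 0.0457]
tcp_rot: [0.801, 0.598, -0.0, -0.0]
ft_force: [0.3, 0.4, -9.0]
gripper_width: 0.71
grasp_force: 67.8
```

```bash
python3 - <<'E'
from h import *
F=[]
s=snap("scene");w=snap("wrist")
for i in range(4): snap("top"); F.append(robot.observe()["ft_force"][2])
print(F)
u,v=proj(s,(.567,-.254,.05)).astype(int); b=cv2.resize(s["color"][v-45:v+45,u-40:u+40],(400,450),interpolation=2)
u,v=proj(w,(.567,-.254,.05)).astype(int); v=min(v,360);a=cv2.resize(w["color"][v-80:v+60,u-62:u+62],(399,450),interpolation=2)
cv2.imwrite("pics/g5.png",np.hstack([a,b])[:,:,::-1])
E
```

```text
[np.float64(-8.457878684502552), np.float64(-9.438386407170551), np.float64(-8.745325369174388), np.float64(-8.703746120461059)]
```

View pics/g5.png

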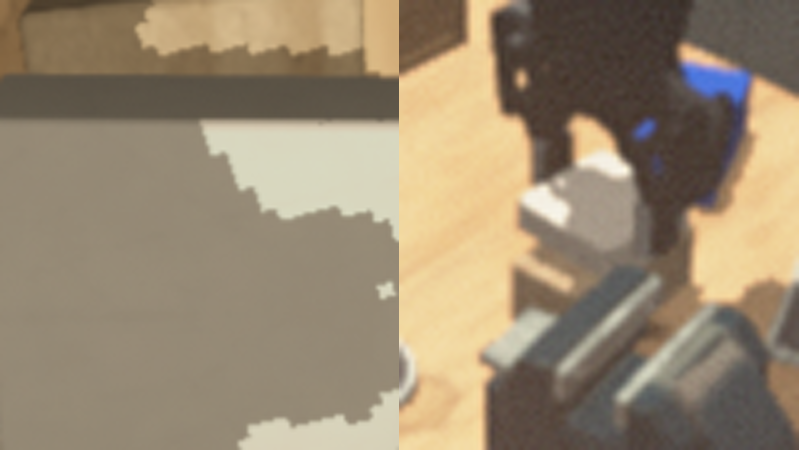

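```bash
python3 - <<'E'
from h import *
w=snap("wrist");s=snap("scene")
a=np.radians(-11);R=np.array([[np.cos(a),-np.sin(a)],[np.sin(a),np.cos(a)]])
ow=proj(w,(.567,-.254,.05)).astype(int);ow[1]=min(ow[1],360);os=proj(s,(.567,-.254,.05)).astype(int)
for n,l in (("FL",(-.0275,.0425)),("FR",(.0275,.0425))):
    p=R@l+[.568,-.2565]
    for z in (0,.012,.038,.05): print(n,z,((proj(w,(*p,z))-ow+[62,80])*3.22).round(),((proj(s,(*p,z))-os+[40,45])*5).round()+[400,0])
E
```

```text
FL 0 [ 48. -45.] [592. 366.]
FL 0.012 [ 38. -30.] [592. 347.]
FL 0.038 [11.  8.] [593. 307.]
FL 0.05 [-4. 30.] [594. 288.]
FR 0 [332. -72.] [506. 321.]
FR 0.012 [340. -59.] [506. 303.]
FR 0.038 [362. -25.] [506. 263.]
FR 0.05 [374.  -5.] [506. 244.]
```

drive_tool([
  [0,0,3,0,0,0],
  [0,0,7,0,0,0],
  [0.3,1.5,10,0,0,2],
  [1.2,5,10,0,0,5],
  [2.1,9,10,0,0,9],
  [3,13,10,0,0,13],
  [3.9,17,10,0,0,17],
  [4.8,21,10,0,0,20],
  [5.6,24.5,10,0,0,23.4],
  [6,26.6,9,0,0,23.4],
  [6,26.6,6,0,0,23.4],
  [6,26.6,2,0,0,23.4],
  [6,26.6,-1.5,0,0,23.4],
  [6,26.6,-3.4,0,0,23.4],
  [6,26.6,-4.2,0,0,23.4],
  [6,26.6,-4.3,0,0,23.4],
  [6,26.6,-4.3,0,0,23.4],
  [6,26.6,-4.3,0,0,23.4],
])

```text
time: 20.65
tcp_pos: [0.6278, 0.0113, 0.0043]
tcp_rot: [0.663, 0.748, 0.001, 0.001]
ft_force: [-0.9, 0.4, -9.0]
gripper_width: 0.711
grasp_force: 71.9
```

drive_tool([
  [0,0,-0.1,0,0,0],
  [0,0,-0.2,0,0,0],
  [0,0,-0.2,0,0,0],
  [0,0,-0.2,0,0,0],
])

```text
time: 21.05
tcp_pos: [0.627, 0.0114, 0.0009]
tcp_rot: [0.663, 0.748, 0.0, -0.0]
ft_force: [0.8, 0.6, -7.7]
gripper_width: 0.714
grasp_force: 72.0
```

drive_tool([
  [0,0,-0.1,0,0,0],
  [0,0,-0.1,0,0,0],
  [0,0,-0.1,0,0,0],
])

```text
time: 21.35
tcp_pos: [0.6271, 0.0113, 0.0003]
tcp_rot: [0.663, 0.748, 0.0, 0.0]
ft_force: [-3.6, 1.6, 2.8]
gripper_width: 0.711
grasp_force: 73.2
```

drive_tool([
  [0,0,0,0,0,0],
  [0,0,0,0,0,0],
  [0,0,0,0,0,0],
  [0,0,0.5,0,0,0],
  [0,0,2,0,0,0],
  [0,0,5,0,0,0],
  [0,0,10,0,0,0],
  [0,0,15,0,0,0],
  [0,0,20,0,0,0],
  [-0.7,-3,22,0,0,-2],
  [-1.5,-7,22,0,0,-4],
  [-2.4,-11,22,0,0,-7],
  [-3.3,-15,22,0,0,-10],
  [-4.2,-19,22,0,0,-13],
  [-5.1,-23,22,0,0,-16],
  [-5.9,-26.8,22,0,0,-17.9],
  [-5.9,-26.8,22,0,0,-17.9],
  [-5.9,-26.8,22,0,0,-17.9],
  [-5.9,-26.8,22,0,0,-17.9],
], gripper=0.75)

```text
time: 23.25
tcp_pos: [0.5682, -0.2559, 0.2206]
tcp_rot: [0.771, 0.636, 0.0, 0.0]
ft_force: [0.4, -0.3, -0.5]
gripper_width: 0.877
grasp_force: 0.0
```

```bash
python3 - <<'E'
from h import *
import pickle
print(robot.observe()["tcp_pos"],robot.observe()["tcp_rot"])
w=snap("wrist");t=snap("top");pickle.dump((w,t),open("w6.pkl","wb")); I=w["color"]
u,v=proj(w,(.568,-.2565,.038)).astype(int); print(u-40,v-45)
a=cv2.resize(I[v-45:v+45,u-40:u+40],(533,600),interpolation=2)
p=proj(t,(.627,.012,.003)).astype(int); x0,y0=p-30;print(x0,y0); b=cv2.resize(t["color"][y0:y0+60,x0:x0+60],(260,260),interpolation=2)
p=proj(t,(.5427,.106,.05)).astype(int); print("bottle",p); c=cv2.resize(t["color"][p[1]-30:p[1]+30,p[0]-30:p[0]+30],(260,260),interpolation=2)
o=np.zeros((600,793,3),np.uint8);o[:,:533]=a;o[:260,533:]=b;o[300:560,533:]=c; cv2.imwrite("pics/z6.png",o[:,:,::-1])
E
```

```text
[ 0.56815269 -0.25586548  0.22055226] [7.71331191e-01 6.36433894e-01 2.11346781e-04 2.17684059e-04]
241 143
175 154
bottle [157 217]
```

View pics/z6.png

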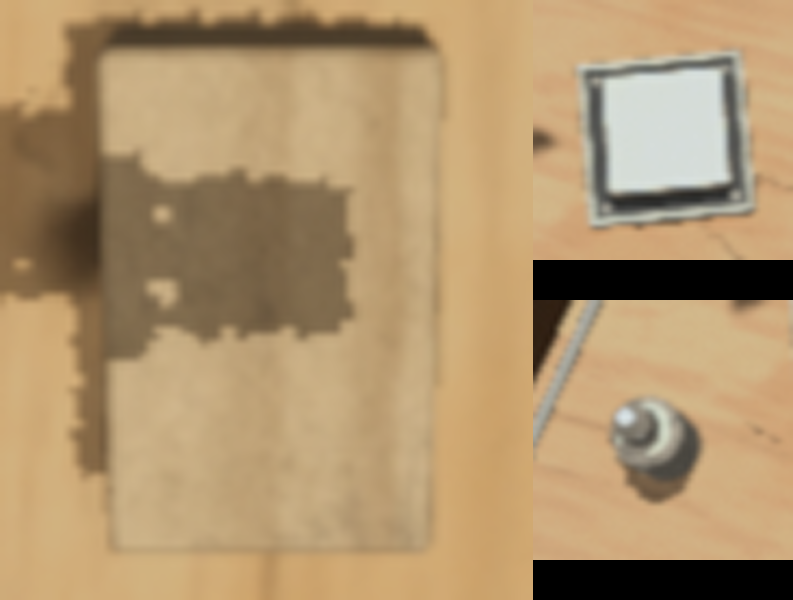

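```bash
python3 - <<'E'
from h import *
import pickle
w,t=pickle.load(open("w6.pkl","rb"))
g=lambda x,y,z: onz(w,241+x/6.667-.4,143+y/6.667-.4,z)
P=np.array([g(x,y,.038) for x,y in [(100,48),(440,48),(430,550),(112,550)]]); print(P.mean(0),[ (np.linalg.norm(e).round(3),np.degrees(np.arctan2(e[1],e[0])).round(1)) for e in np.roll(P,-1,0)-P])
E
```

```text
[ 0.56812679 -0.25669955] [(np.float64(0.053), np.float64(-11.0)), (np.float64(0.084), np.float64(-100.7)), (np.float64(0.054), np.float64(169.0)), (np.float64(0.084), np.float64(79.0))]
```

drive_tool([
  [0,0,-4,0,0,0],
  [0,0,-8,0,0,0],
  [0,0,-12,0,0,0],
  [0,0,-16,0,0,0],
  [0,0,-18.5,0,0,0],
  [0,0,-20.2,0,0,0],
  [0,0,-20.8,0,0,0],
  [0,0,-20.8,0,0,0],
  [0,0,-20.8,0,0,0],
], gripper=1)

```text
time: 24.25
tcp_pos: [0.5686, -0.2566, 0.013]
tcp_rot: [0.771, 0.636, 0.0, 0.001]
ft_force: [0.1, 0.4, -0.7]
gripper_width: 1.0
grasp_force: 0.0
```

drive_tool([
  [0,0,0,0,0,0],
  [0,0,0,0,0,0],
  [0,0,0,0,0,0],
  [0,0,0,0,0,0],
  [0,0,0,0,0,0],
  [0,0,0,0,0,0],
  [0,0,0,0,0,0],
], gripper=-1)

```text
time: 24.95
tcp_pos: [0.5684, -0.2569, 0.0129]
tcp_rot: [0.772, 0.636, 0.0, 0.001]
ft_force: [-0.4, 1.8, 7.3]
gripper_width: 0.633
grasp_force: 63.9
```

drive_tool([
  [0,0,0.3,0,0,0],
  [0,0,1,0,0,0],
  [0,0,3,0,0,0],
  [0,0,6,0,0,0],
  [0,0,9,0,0,0],
  [0,0,9,0,0,0],
  [0,0,9,0,0,0],
])

```text
time: 25.65
tcp_pos: [0.5682, -0.2567, 0.1026]
tcp_rot: [0.772, 0.636, 0.0, 0.001]
ft_force: [-0.1, -0.0, -1.7]
gripper_width: 0.626
grasp_force: 63.5
```

drive_tool([
  [-1.5,-0.7,0,0,0,3],
  [-4.5,-2,0,0,0,8],
  [-7.5,-3.5,0,0,0,13],
  [-10.5,-5,0,0,0,17],
  [-12.4,-5.7,0,0,0,19],
  [-12.4,-5.7,-1,0,0,19],
  [-12.4,-5.7,-4,0,0,19],
  [-12.4,-5.7,-6.5,0,0,19],
  [-12.4,-5.7,-7.8,0,0,19],
  [-12.4,-5.7,-8.3,0,0,19],
  [-12.4,-5.7,-8.3,0,0,19],
  [-12.4,-5.7,-8.3,0,0,19],
])

```text
time: 26.85
tcp_pos: [0.4445, -0.3139, 0.0196]
tcp_rot: [0.656, 0.755, -0.0, 0.001]
ft_force: [0.5, 0.5, -0.9]
gripper_width: 0.631
grasp_force: 63.5
```

drive_tool([
  [0,0,-0.1,0,0,0],
  [0,0,-0.2,0,0,0],
  [0,0,-0.3,0,0,0],
  [0,0,-0.3,0,0,0],
])

```text
time: 27.25
tcp_pos: [0.444, -0.3137, 0.0159]
tcp_rot: [0.656, 0.755, -0.0, 0.0]
ft_force: [0.0, 0.3, -1.0]
gripper_width: 0.633
grasp_force: 63.5
```

drive_tool([
  [0,0,-0.1,0,0,0],
  [0,0,-0.1,0,0,0],
  [0,0,-0.1,0,0,0],
])

```text
time: 27.55
tcp_pos: [0.4441, -0.3137, 0.0158]
tcp_rot: [0.656, 0.755, -0.0, 0.0]
ft_force: [-5.8, 4.0, 16.8]
gripper_width: 0.631
grasp_force: 65.5
```

drive_tool([
  [0,0,0,0,0,0],
  [0,0,0,0,0,0],
  [0,0,0,0,0,0],
  [0,0,0.5,0,0,0],
  [0,0,2,0,0,0],
  [0,0,5,0,0,0],
  [0,0,10,0,0,0],
  [0,0,15,0,0,0],
  [0,0,20,0,0,0],
  [-3,-5,22,0,0,0],
  [-6,-9,22,0,0,0],
  [-6,-9,22,0,0,0],
  [-6,-9,22,0,0,0],
], gripper=1)

```text
time: 28.85
tcp_pos: [0.3829, -0.4048, 0.2349]
tcp_rot: [0.657, 0.754, -0.0, -0.0]
ft_force: [0.7, 0.5, -0.0]
gripper_width: 0.999
grasp_force: 0.0
```

```bash
python3 - <<'E'
from h import *
snapt=snap("top"); cv2.imwrite("pics/fin.png",cv2.resize(snapt["color"][150:310,110:400,::-1],(800,441),interpolation=2))
o=robot.observe(); print(o["tcp_pos"],o["time"])
E
```

```text
[ 0.38367458 -0.40377141  0.23470078] 28.9
```

View pics/fin.png

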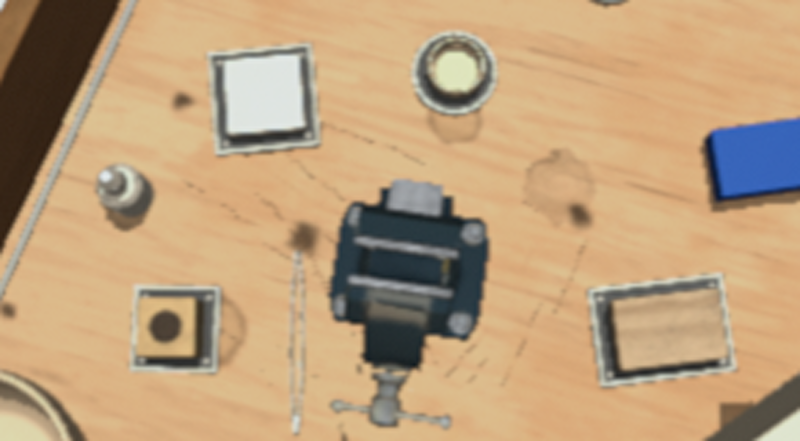

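All four pieces are flat and roughly centred in their trays: steel at (263,95), pot (456,68), brass (167,325) and wood (668,330). The bottle is standing where it was, at (123,190).

```bash
python3 -c "
from bench import robot
print(robot.hand_in())"
```

```text
the job is handed in; nothing more can be done
None
```

The job is handed in at about 29 s of the 112 s allowed: the final top view shows the pot, brass cube, steel block and beech block each in its own tray and released, with the bottle untouched (the judge's verdict wasn't shown).

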